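# Set and lock the soap press's air regulator

## Task

Raise the soap press's air pressure on its console: pull the black regulator knob up to unlock it, turn it clockwise until the gauge needle stands in the green band, then push the knob fully home so that it locks there, and let go. The lock is nylon: never twist the knob while it is locked, haul it hard against its top stop, or bear down hard when its ridges do not line up - feel for the notch instead. Keep the needle out of the red, do not press the red stop button and leave the soaps, carton and die where they are.

Things in the scene. Friction and masses are not known exactly. Their poses are not given: they have to be found in the camera images.
- console: Grey steel console, 220 (x) by 330 (y) by 70 mm high, fixed to the table; origin at the centre of its underside, x away from the operator's side, y left, z up. On its flat top, in this frame: regulator knob at (0, -95) mm, gauge at (0, 35), stop button at (0, 130).
- bonnet: Fixed foot of the regulator: black panel nut 54 mm wide, 6 mm high, and a 38 mm neck with upright flat-ended nylon locking ridges, hidden in the knob when it is down. The gaps between ridges are evenly spaced all round. More than 30 N between it and the knob's lugs or top stop damages the lock. Origin on the knob's axis at the console's top, z up.
- spindle: Regulator spindle with its knob: black fluted upright cylinder, 48 mm in diameter, 36 mm tall, white line on top, about 100 g; down, its rim is 8 mm, its top 44 mm above the console's top. Origin on the axis at the console's top, z up, turns with the knob. Down, its lugs sit between the ridges with 1 or 2 degrees of play: it cannot turn. Up, it turns against up to 0.3 N m and stays.
- knob_lift (a joint): How far the knob is pulled up, m: 0 fully down and locked, ridges clear at 0.005, firm top stop at about 0.0085. Sliding takes about 3 N; it stays at any height. It goes home only where the lugs meet a gap, within about 1.5 degrees (a turn of up to 9 degrees either way always finds one); else they land on the flat ridge ends at 0.005.
- knob_top (a point): Centre of the knob's flat top, on its axis; rises and turns with the knob.
- needle (a joint): Angle of the black gauge needle in rad, growing clockwise as the pressure rises; 0 at the start (low pressure). It moves 0.5 rad for each rad that the knob is turned clockwise. The red sector begins at 2.1.
- band (a joint): Needle angle at which the needle stands in the middle of the green band, rad. The band reaches 0.18 rad (10 degrees) to either side. It lies between 0.75 and 1.4 and does not move.
- needle_tip (a point): Point on the needle 36 mm from the gauge's centre, on its pointing end.
- band_mid (a point): Middle of the green band, 36 mm from the gauge's centre; the needle tip lies over it when the pressure is exactly right.
- gauge_center (a point): Centre of the round white panel gauge, 100 mm across, whose black bezel stands 10 mm above the console's top, face up. Black ticks, green band, red sector at the high end.
- stop_button (a joint): Red push button, 34 mm across, in a yellow 50 mm collar on the console's top, its top 22 mm above it; value is how far it is pressed, m. Leave alone.
- green_soap: Bystander: green stamped soap bar 42 by 62 by 22 mm lying on the console's top beyond the knob and gauge; origin under its centre.
- round_soap: Bystander: cream round soap, 68 mm across, 28 mm high, on the table; origin under its centre.
- soap_carton: Bystander: white and pink soap carton 60 by 90 by 36 mm on the table; origin under its centre.
- stamp_die: Bystander: brass stamp die, plate 50 by 70 by 14 mm with a round steel shank to 40 mm height, on the table; origin under its centre.

How it is judged (in metres and radians):
On the way, in this order (a step that is already met when the one before it is completed fails the run):
1. the knob is pulled up, clear of its locking ridges (at least 5 mm) (value of joint knob_lift above 0.005 m), for 0.2 s.
2. with the knob still up, the needle has been turned into the green band (value of joint knob_lift above 0.0045 m and distance between needle_tip and band_mid below 0.00647 m), for 0.2 s.
At the end, for the whole second after the job is handed in: The knob is pushed fully home (less than 2 mm from down, so its lugs sit between the ridges), the needle stands still within the green band (within 10 degrees of its middle), and the soaps, carton and die have stayed in place (value of joint knob_lift below 0.002 m and distance between needle_tip and band_mid below 0.00647 m and velocity of joint needle between -0.02 and 0.02 rad/s); the robot touches nothing.
It fails at once if the nylon lock is forced: more than 30 N between the knob's lugs or top stop and the bonnet (contact force between spindle and bonnet above 30 N).
It fails at once if the needle enters the red sector (value of joint needle above 2.1 rad).
It fails at once if the red stop button is pressed more than 3 mm (value of joint stop_button above 0.003 m).
It fails at once if a soap, the carton or the die is moved more than 15 mm (distance of any of green_soap, round_soap, soap_carton, stamp_die from where it was at the start of the episode above 0.015 m).
It also fails if it takes over 64 s, if anything falls off the work surface, if the arm or the gripper's body presses on something with over 40 N, if the wrist force passes 120 N, or if a joint passes its speed limit or range.

## Robot

A 6-joint arm with a two-finger parallel gripper is mounted at the origin on the work surface. World frame = base frame: x ahead of the robot, y to its left, z up, the work surface at z = 0. Lengths are in m, angles in degrees, forces in N, time in s.
With the tool pointing down it reaches from about 0.35 to 0.875 m from the base axis. Payload 4.2 kg.
Tool frame: the origin (TCP) lies midway between the tips of the shut fingers; the grasp point (between the pads) lies 19 mm behind it (r.pinch_z is the distance from the TCP to the grasp point, in m); z points along the fingers, y is the line along which they close (so a half turn about z gives the same grasp; the last joint's range is limited). The gripper opens to 87 mm and grips with 3 to 60 N. Pads are 19 mm wide; open, the fingers measure 117 mm over their backs; the gripper's body (75 mm by 190 mm) begins 51 mm behind the grasp point.
Start: joints at [-50.157, 22.042, 0.453, 0, -68.411, -14.817], TCP at [0.264, -0.566, 0.223] pointing down, gripper open.
Joint ranges: [-179.83, 179.83], [-69.29, 118.12], [-61.27, 80.66], [-181.25, 117.63], [-171.15, -9.14], [-177.46, 177.46]. Speed limits (degrees/s): [159.86, 159.86, 180, 180, 180, 180].

## Interface

Orientations are given as a 3x3 rotation matrix whose columns are the frame's x, y, z axes.
In Python, from station import r, imaging, models gives the robot as it stands. The module is installed in compiled form; this text tells all that it offers.
- The arm moves only by the tool apply_moves, never from a script. Its argument "moves" is a list of rows, each a list of 2 entries, a list of its own where there are three numbers: the shift along the tool's x, y, z in m, then the turn about the tool's z in degrees. A call has 1 to 5 rows; each row shifts and turns the commanded pose from where the row before left it, along the tool's axes as they then stand; what a row does not reach is not made up. A row lasts 1/12 s, in which the tool goes at most 41.7 mm and 7.16 degrees, less where a joint would pass 70% of its speed; a pose out of reach is approached as far as the arm can. A call is refused whole if a number of a shift passes 0.0417 or a number of a turn 7.16, either way. A call with a gripper value outside its range is refused whole. "hand" is the finger opening in m, from 0 to 0.087, set as the call begins (left out, the last holds). The fingers move at their own pace and stop on an object; the grip force is fixed at half the most. Time passes only in rows, so rows that do not move let the fingers close. It gives the time, the measured TCP pose, the force, the opening and the grip force at its end, in the units of the state.
- r.sense(): the state, without advancing time (a new reading comes with each control period).
- imaging.capture(name): name is "scene" or "top" or "wrist"; returns a dict with "frame" (420x560x3 uint8, blue, green, red), "intrinsics" (3x3 intrinsics, pixels), "eye" and "orientation" of the camera in the world. Camera axes: x right, y down, z forward; pixel columns grow to the right and rows downward; lengths in m; the calibration is good to about 2 mm. A picture is of the moment at which its call begins. There is no depth.
- r.finish_job(): hands the job in; it is judged then, once.
Trained networks look in a picture, given as the dict that the camera call returned (one of the last four; its "shot" number tells which), for a name from the list of things; names that differ only in an ending like _2 or _b are one class to them, and where a whole thing is asked for, a point or a joint stands for the part that bears it (a point fixed in the world has none). Each returns a list of dicts, best first, with "confidence" (0 to 1); they miss things now and then, are a little off and sometimes report something else, mostly with a low value. They report only what shows in the picture. A call takes as long as a camera call.
- models.cut_out(picture, target): "region" (420x560 bool, what is visible of it) and "extent" ([left, top, width, height] as shares, 0 to 1, of the picture: columns of its width, rows of its height, round what is visible of it).
- models.place_of(picture, target): "at" ([column, row] as shares, 0 to 1, of the picture: columns of its width, rows of its height: a listed point, or the origin of a listed thing).
The state is a dict: "time_s": time; "joints": joint angles; "joint_velocities": joint speeds; "effort": joint torques, N m; "tcp_pos": TCP position; "ee_rot": TCP orientation; "wrist_force": force on the tool from outside, world axes, zero at the start; "moment": the same for the moment, N m; "gripper_width": opening from 0.0 (shut) to 1.0 (fully open); "gripper_force": force on a finger pad.
Only numpy, scipy, OpenCV 4.12 (cv2) and the standard library are available. Lean on these libraries where they do the work, as an engineer would, in place of code of your own. Each camera call takes 0.05 s, during which the arm holds its last target. There are 200 camera calls.

## Working session

There is one attempt and no reset: what is moved stays moved. The work goes in short steps, Python scripts to look and compute and a tool call to move; the robot and the scene stay as the last step left them, time stands still between calls to the robot, and variables do not carry over. Pictures are saved under pics/ and viewed, at most 10 in all, crops included, and the job is handed in when it is done.

Besides the shell and the picture viewer there is one more tool, called after "Emit:" as a command line: name --argument value ..., lists and objects as JSON in quotes. apply_moves: Moves the arm, as the interface text tells. Its arguments: {"type":"object","properties":{"moves":{"type":"array"},"hand":{"type":"number"}},"required":["moves"]}

```bash
mkdir -p pics
cat > h.py <<'E'
from station import r, imaging, models
import numpy as np, cv2
def ray(p,uv):
    K=np.array(p["intrinsics"]);d=np.linalg.inv(K)@np.array([uv[0]*560,uv[1]*420,1.]);d=np.array(p["orientation"])@d
    return np.array(p["eye"]),d/np.linalg.norm(d)
def at(p,n):
    o=models.place_of(p,n)
    return (o[0]["at"],o[0]["confidence"]) if o else (None,0)
def plane(p,uv,z):
    e,d=ray(p,uv);return e+d*(z-e[2])/d[2]
def tri(rs):
    A=0;b=0
    for e,d in rs:
        M=np.eye(3)-np.outer(d,d);A=A+M;b=b+M@e
    return np.linalg.solve(A,b)
E
python3 - <<'E'
from h import *
np.set_printoptions(precision=4,suppress=True)
P={n:imaging.capture(n) for n in("scene","top","wrist")}
for n in P: cv2.imwrite(f"pics/{n}0.png",P[n]["frame"])
for k in ["console","knob_top","gauge_center","needle_tip","band_mid","stop_button","green_soap","round_soap","soap_carton","stamp_die","bonnet"]:
    rs=[]
    for n in P:
        uv,c=at(P[n],k)
        if uv is not None:
            print(k,n,np.round(np.array(uv)*[560,420],1),round(c,2))
            if c>.4: rs.append(ray(P[n],uv))
    if len(rs)>1: print("   ",tri(rs))
print(r.sense()["ee_rot"],P["top"]["eye"])
cv2.imwrite("pics/both.png",np.hstack([cv2.resize(P[n]["frame"],(400,300)) for n in("scene","top")]))
E
```

```text
console scene [279.9 319. ] 0.66
console top [261.7 269.9] 0.76
    [ 0.5841  0.1021 -0.3039]
knob_top scene [266.8 201.2] 0.74
knob_top top [300.3 239.9] 0.82
    [0.5798 0.033  0.0938]
gauge_center scene [332.6 217.7] 0.92
gauge_center top [240.2 276.4] 0.94
    [0.524  0.1545 0.064 ]
needle_tip scene [349.6 212.2] 0.4
needle_tip top [166.6 351.5] 0.62
band_mid top [227.  266.8] 0.58Traceback (most recent call last):
  File "<stdin>", line 8, in <module>
  File "h.py", line 7, in at
    o=models.place_of(p,n)
ValueError: it knows: band_mid, bonnet, console, gauge_center, green_soap, knob_top, needle_tip, round_soap, soap_carton, spindle, stamp_die
```

Run:
```python
from h import *
np.set_printoptions(precision=4,suppress=True)
P={n:imaging.capture(n) for n in("scene","top")}
for k in ["green_soap","round_soap","soap_carton","stamp_die","spindle"]:
    rs=[]
    for n in P:
        uv,c=at(P[n],k)
        if uv is not None:
            print(k,n,np.round(np.array(uv)*[560,420],1),round(c,2)); rs.append(ray(P[n],uv))
    if len(rs)>1: print("   ",tri(rs))
print(r.sense()["ee_rot"],P["top"]["eye"],P["scene"]["eye"],np.array(P["top"]["orientation"]))
cv2.imwrite("pics/both.png",np.hstack([cv2.resize(P[n]["frame"],(400,300)) for n in("scene","top")]))
cv2.imwrite("pics/topcrop.png",cv2.resize(P["top"]["frame"][190:370,130:370],(800,600),interpolation=cv2.INTER_CUBIC))
```

```text
green_soap scene [349.2 247.5] 0.74
green_soap top [203.3 250.7] 0.94
    [0.5798 0.2209 0.0738]
round_soap scene [433.7 227.8] 0.83
round_soap top [166.4 350.4] 0.92
    [0.3919 0.3245 0.0057]
soap_carton scene [346.7 215.2] 0.69
stamp_die scene [279.7 317.4] 0.6
stamp_die top [234.7 184.7] 0.62
    [ 0.7349  0.1618 -0.0115]
spindle scene [268.  214.1] 0.83
spindle top [297.3 242.6] 0.89
    [0.581  0.0366 0.058 ]
[[-0.9061 -0.423  -0.    ]
 [-0.423   0.9061 -0.    ]
 [ 0.     -0.     -1.    ]] [0.465  0.0758 0.8249] [1.1069 0.4114 0.7923] [[-0.0915 -0.9719  0.2171]
 [-0.9958  0.0903 -0.0155]
 [-0.0045 -0.2176 -0.976 ]]
```

View pics/both.png

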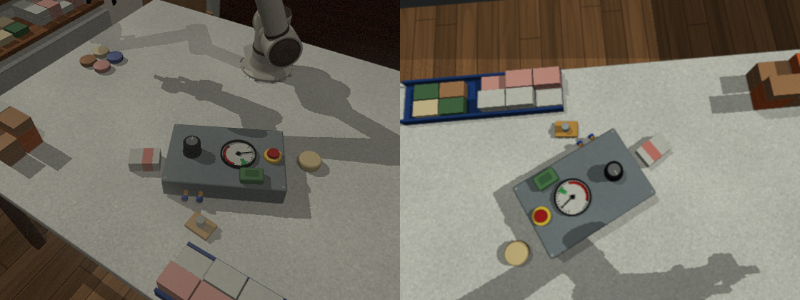

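View pics/topcrop.png

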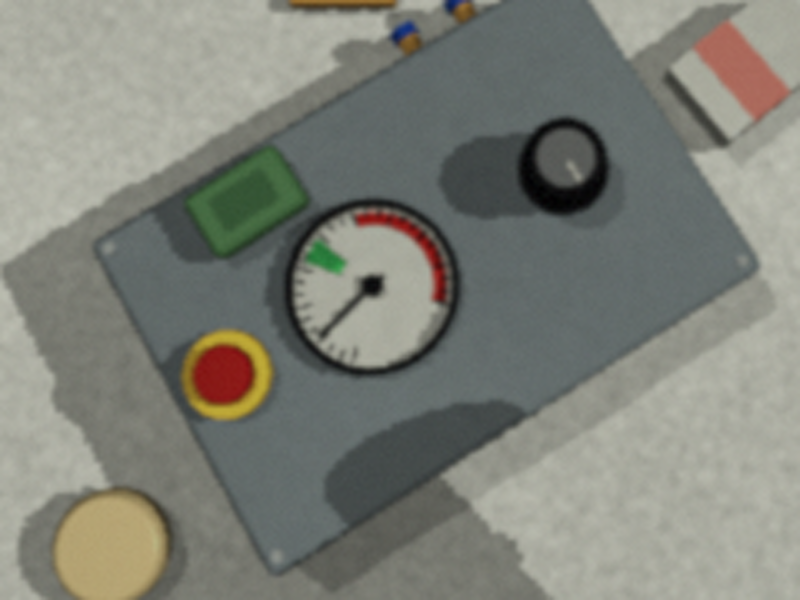

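The pictures show the console turned about 30°. The knob is at top-camera pixel ~(300,238), the gauge at (241,276), the needle pointing lower-left and the band upper-left at (228,267). The soap lies beyond the gauge, with the button to its left.

Run:
```python
from h import *
np.set_printoptions(precision=4,suppress=True)
p=imaging.capture("top");s=imaging.capture("scene")
c=lambda x,y:[(130+x*.3)/560,(190+y*.3)/420]
g=plane(p,c(371,286),.076);t=plane(p,c(322,335),.076);b=plane(p,c(326,257),.076);k=plane(p,c(567,154),.114)
print("knob",k,"net",plane(p,at(p,"knob_top")[0],.114),"scene",plane(s,at(s,"knob_top")[0],.114))
print("gauge",g,plane(s,at(s,"gauge_center")[0],.076),"dist",np.linalg.norm((k-g)[:2]))
a=lambda v:np.degrees(np.arctan2(v[1]-g[1],v[0]-g[0]))
print("tip",a(t),"band",a(b),"axis",a(k))
q=r.sense();print(q["joints"],q["tcp_pos"],q["gripper_width"])
R=np.array(q["ee_rot"]);print("tool delta",R.T@(np.array([*k[:2],.2])-q["tcp_pos"]))
```

```text
knob [0.5824 0.036  0.114 ] net [0.5813 0.0297 0.114 ] scene [0.5913 0.0422 0.114 ]
gauge [0.5226 0.1538 0.076 ] [0.5238 0.1574 0.076 ] dist 0.1321628641786215
tip 130.12715872045015 band 52.578621436048365 axis -63.087640614819925
[-50.1559  22.0422   0.453    0.0011 -68.4105 -14.8202] [ 0.2644 -0.5663  0.2225] 0.9965151576912116
tool delta [-0.5429  0.4112  0.0225]
```

Emit:
apply_moves --moves '[[[-0.032,0.0242,0],0],[[-0.032,0.0242,0],0],[[-0.032,0.0242,0],0],[[-0.032,0.0242,0],0],[[-0.032,0.0242,0],0]]'

```text
time_s: 2.17
tcp_pos: [0.3587, -0.3874, 0.2227]
ee_rot: [[-0.906, -0.423, 0.0], [-0.423, 0.906, -0.0], [-0.0, -0.0, -1.0]]
wrist_force: [1.1, -0.6, 0.5]
gripper_width: 1.0
gripper_force: 0.0
```

Emit:
apply_moves --moves '[[[-0.032,0.0242,0],0],[[-0.032,0.0242,0],0],[[-0.032,0.0242,0],0],[[-0.032,0.0242,0],0],[[-0.032,0.0242,0],0]]'

```text
time_s: 2.58
tcp_pos: [0.4526, -0.2098, 0.223]
ee_rot: [[-0.906, -0.423, 0.001], [-0.423, 0.906, -0.0], [-0.001, -0.001, -1.0]]
wrist_force: [1.4, -0.2, 0.3]
gripper_width: 1.003
gripper_force: 0.0
```

Emit:
apply_moves --moves '[[[-0.032,0.0242,0],0],[[-0.032,0.0242,0],0],[[-0.032,0.0242,0],0],[[-0.032,0.0242,0],0],[[0,0,0],-7]]'

```text
time_s: 3.0
tcp_pos: [0.5302, -0.0648, 0.2226]
ee_rot: [[-0.844, -0.536, 0.002], [-0.536, 0.844, 0.001], [-0.002, -0.001, -1.0]]
wrist_force: [0.1, -1.0, 0.2]
gripper_width: 0.997
gripper_force: 0.0
```

Emit:
apply_moves --moves '[[[0,0,0],-7],[[0,0,0],-7],[[0,0,0],-7],[[0,0,0],-7],[[0,0,0],-7]]'

```text
time_s: 3.42
tcp_pos: [0.5271, -0.0697, 0.2226]
ee_rot: [[-0.385, -0.923, 0.0], [-0.923, 0.385, 0.0], [-0.0, -0.0, -1.0]]
wrist_force: [0.0, -0.7, 0.6]
gripper_width: 1.0
gripper_force: 0.0
```

Run:
```python
from h import *
np.set_printoptions(precision=4,suppress=True)
q=r.sense();print(q["joints"],q["tcp_pos"],q["ee_rot"],q["time_s"])
p=imaging.capture("wrist");cv2.imwrite("pics/w1.png",p["frame"])
for k in("knob_top","spindle","gauge_center"):
    uv,c=at(p,k)
    if uv is not None: print(k,c,np.array(uv)*[560,420],plane(p,uv,.114 if k=="knob_top" else .07))
```

```text
[  9.9641  12.942  -12.6284   0.0008 -64.4211 -32.5775] [ 0.5271 -0.0697  0.2226] [[-0.3845 -0.9231  0.0001]
 [-0.9231  0.3845  0.    ]
 [-0.0001 -0.0001 -1.    ]] 3.4167
knob_top 0.66 [265.72  328.608] [0.5864 0.0378 0.114 ]
spindle 0.92 [269.92  303.618] [0.5841 0.0392 0.07  ]
```

View pics/w1.png

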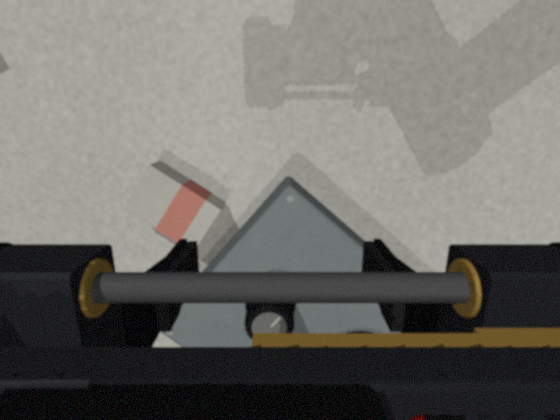

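Emit:
apply_moves --moves '[[[-0.04,-0.0038,0],0],[[-0.04,-0.0038,0],0],[[-0.04,-0.0038,0],0],[[0,0,0],-7],[[0,0,0],-7]]'

```text
time_s: 4.03
tcp_pos: [0.5852, 0.0383, 0.2219]
ee_rot: [[-0.15, -0.989, -0.001], [-0.989, 0.15, -0.0], [0.0, 0.001, -1.0]]
wrist_force: [-0.5, -0.1, -0.3]
gripper_width: 0.999
gripper_force: 0.0
```

Emit:
apply_moves --moves '[[[0,0,0],-7],[[0,0,0],-7],[[0,0,0],-7],[[0,0,0],-7],[[0,0,0],-7]]'

```text
time_s: 4.45
tcp_pos: [0.5844, 0.0363, 0.2225]
ee_rot: [[0.442, -0.897, -0.0], [-0.897, -0.442, -0.0], [-0.0, 0.0, -1.0]]
wrist_force: [0.3, -0.1, 0.5]
gripper_width: 1.002
gripper_force: 0.0
```

Emit:
apply_moves --moves '[[[0,0,0],-7],[[0,0,0],-7],[[0,0,0],-7],[[0,0,0],-7],[[0,0,0],-7]]'

```text
time_s: 4.87
tcp_pos: [0.5844, 0.0362, 0.2225]
ee_rot: [[0.876, -0.482, -0.0], [-0.482, -0.876, -0.0], [-0.0, 0.0, -1.0]]
wrist_force: [-0.4, -0.7, 0.0]
gripper_width: 0.999
gripper_force: 0.0
```

Run:
```python
from h import *
np.set_printoptions(precision=4,suppress=True)
q=r.sense();print(q["joints"],q["tcp_pos"],q["ee_rot"],q["time_s"])
p=imaging.capture("wrist");s=imaging.capture("scene")
cv2.imwrite("pics/w2.png",np.hstack([cv2.resize(x["frame"],(400,300)) for x in(p,s)]))
rs={}
for n,x in(("w",p),("s",s)):
  for k in("knob_top","spindle","gauge_center"):
    uv,c=at(x,k)
    if uv is not None: print(n,k,c,np.array(uv)*[560,420],plane(x,uv,.114 if k=="knob_top" else .07)); rs.setdefault(k,[]).append(ray(x,uv))
for k in rs:
  if len(rs[k])>1: print(k,tri(rs[k]))
```

```text
[ 19.3831  18.2023  -5.3036  -0.0005 -66.4966  41.8301] [0.5844 0.0362 0.2225] [[ 0.8764 -0.4816 -0.    ]
 [-0.4816 -0.8764 -0.    ]
 [-0.      0.     -1.    ]] 4.8667
w knob_top 0.68 [279.384 209.202] [0.5814 0.0391 0.114 ]
w spindle 0.81 [278.376 195.09 ] [0.5837 0.0392 0.07  ]
w gauge_center 0.85 [208.88  296.184] [0.5223 0.1578 0.07  ]
s knob_top 0.67 [269.696 198.198] [0.5864 0.0421 0.114 ]
s spindle 0.68 [271.488 211.218] [0.5808 0.0412 0.07  ]
s gauge_center 0.79 [334.6   215.082] [0.5222 0.1541 0.07  ]
knob_top [0.5808 0.0393 0.1081]
spindle [0.5823 0.0403 0.0699]
gauge_center [0.5244 0.1556 0.0737]
```

View pics/w2.png

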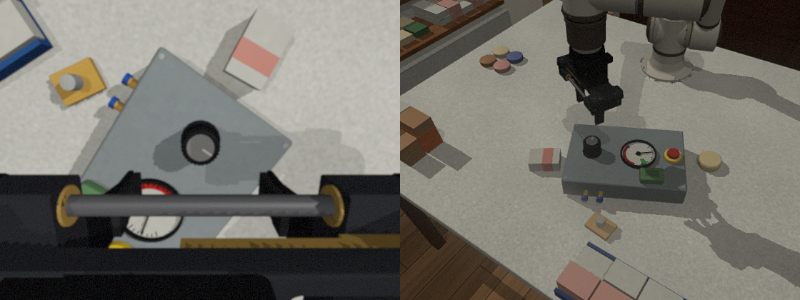

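Emit:
apply_moves --moves '[[[-0.0034,-0.0013,0.02],0],[[0,0,0.04],0],[[0,0,0.03],0],[[0,0,0],0],[[0,0,0],0]]'

```text
time_s: 5.68
tcp_pos: [0.5815, 0.0386, 0.1317]
ee_rot: [[0.875, -0.485, -0.003], [-0.485, -0.875, -0.002], [-0.002, 0.003, -1.0]]
wrist_force: [0.0, -0.4, 1.1]
gripper_width: 1.001
gripper_force: 0.0
```

Run:
```python
from h import *
np.set_printoptions(precision=4,suppress=True)
q=r.sense();print(q["joints"],q["tcp_pos"],q["time_s"])
p=imaging.capture("wrist");s=imaging.capture("scene")
cv2.imwrite("pics/w3.png",np.hstack([cv2.resize(p["frame"],(400,300)),cv2.resize(s["frame"][110:290,180:420],(400,300))]))
for n,x in(("w",p),("s",s)):
  for k in("knob_top","spindle","gauge_center"):
    uv,c=at(x,k)
    if uv is not None: print(n,k,c,np.array(uv)*[560,420],plane(x,uv,.114 if k=="knob_top" else .07))
m=models.cut_out(p,"spindle");
if m: print(m[0]["confidence"],np.array(m[0]["extent"])*[560,420,560,420])
```

```text
[ 19.7361  22.623  -12.7189   0.044  -54.856   41.2474] [0.5815 0.0386 0.1317] 5.6833
w knob_top 0.95 [278.488 245.196] [0.5821 0.0399 0.114 ]
w spindle 0.75 [280.672 219.408] [0.5829 0.0378 0.07  ]
w gauge_center 0.94 [185.08  352.086] [0.5227 0.1586 0.07  ]
s spindle 0.71 [268.912 210.504] [0.5819 0.0357 0.07  ]
s gauge_center 0.86 [333.312 215.586] [0.5247 0.1526 0.07  ]
0.94 [240.184 191.394  79.8    80.598]
```

View pics/w3.png

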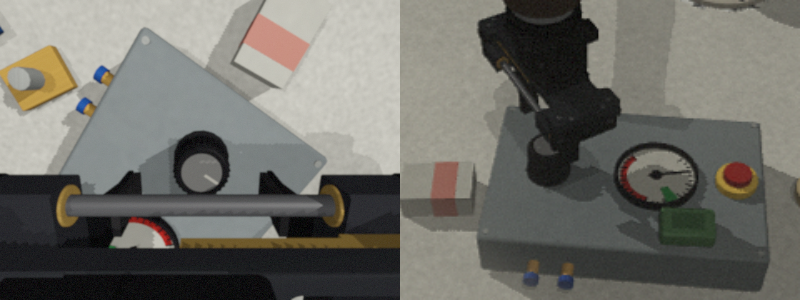

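Knob centred between the fingers (composite px (201,175)); the gauge and needle stay visible to the scene camera.

Emit:
apply_moves --moves '[[[0,0,0.025],0],[[0,0,0.022],0],[[0,0,0],0],[[0,0,0],0]]'

```text
time_s: 6.47
tcp_pos: [0.5815, 0.0387, 0.085]
ee_rot: [[0.875, -0.484, -0.002], [-0.484, -0.875, -0.001], [-0.001, 0.002, -1.0]]
wrist_force: [1.2, 0.9, -0.2]
gripper_width: 1.003
gripper_force: 0.0
```

Emit:
apply_moves --moves '[[[0,0,0],0],[[0,0,0],0],[[0,0,0],0],[[0,0,0],0],[[0,0,0],0]]' --hand 0.04

```text
time_s: 6.88
tcp_pos: [0.5824, 0.0391, 0.0863]
ee_rot: [[0.875, -0.484, 0.001], [-0.484, -0.875, 0.0], [0.001, -0.001, -1.0]]
wrist_force: [0.5, -0.1, 0.6]
gripper_width: 0.704
gripper_force: 0.0
```

Emit:
apply_moves --moves '[[[0,0,0],0],[[0,0,0],0],[[0,0,0],0],[[0,0,0],0],[[0,0,0],0]]'

```text
time_s: 7.3
tcp_pos: [0.5812, 0.0378, 0.0859]
ee_rot: [[0.875, -0.484, -0.002], [-0.484, -0.875, -0.002], [-0.001, 0.003, -1.0]]
wrist_force: [-1.5, -4.7, 3.9]
gripper_width: 0.546
gripper_force: 30.0
```

Emit:
apply_moves --moves '[[[0,0,0],0],[[0,0,0],0],[[0,0,0],0]]'

```text
time_s: 7.55
tcp_pos: [0.5812, 0.0377, 0.0859]
ee_rot: [[0.875, -0.484, -0.002], [-0.484, -0.875, -0.002], [-0.001, 0.003, -1.0]]
wrist_force: [-2.0, -5.4, 4.4]
gripper_width: 0.54
gripper_force: 30.0
```

Emit:
apply_moves --moves '[[[0,0.001,0],0],[[0,0,-0.001],0],[[0,0,-0.001],0],[[0,0,-0.001],0],[[0,0,0],0]]'

```text
time_s: 7.97
tcp_pos: [0.5811, 0.0377, 0.088]
ee_rot: [[0.875, -0.485, -0.001], [-0.485, -0.875, -0.001], [-0.001, 0.001, -1.0]]
wrist_force: [0.9, -4.5, -4.1]
gripper_width: 0.547
gripper_force: 30.0
```

Emit:
apply_moves --moves '[[[0,0,-0.001],0],[[0,0,-0.001],0],[[0,0,-0.001],0],[[0,0,0],0]]'

```text
time_s: 8.3
tcp_pos: [0.5811, 0.0378, 0.0912]
ee_rot: [[0.875, -0.484, -0.001], [-0.484, -0.875, -0.001], [-0.001, 0.001, -1.0]]
wrist_force: [1.4, -5.7, -2.1]
gripper_width: 0.542
gripper_force: 30.0
```

Emit:
apply_moves --moves '[[[0,0,-0.001],0],[[0,0,-0.0007],0],[[0,0,0],0],[[0,0,0],0],[[0,0,0],0]]'

```text
time_s: 8.72
tcp_pos: [0.5811, 0.0378, 0.0929]
ee_rot: [[0.875, -0.484, -0.001], [-0.484, -0.875, -0.001], [-0.001, 0.001, -1.0]]
wrist_force: [0.3, -6.0, -2.1]
gripper_width: 0.544
gripper_force: 30.0
```

```bash
cat > g.py <<'E'
from h import *
np.set_printoptions(precision=4,suppress=True)
G=np.array([.5238,.1556])
def gauge(tag=None):
    q=r.sense();print(q["joints"][5],q["tcp_pos"],q["wrist_force"],q["moment"],q["time_s"])
    ims=[]
    for n in("scene","top"):
        p=imaging.capture(n)
        K=np.array(p["intrinsics"]);O=np.array(p["orientation"]);e=np.array(p["eye"])
        uv,c=at(p,"gauge_center")
        if uv is None: print(n,"no gauge");continue
        g=plane(p,uv,.076)[:2]
        # rectified face, 0.25 mm/px: column = -y, row = -x (seen from above)
        W=[(g[0]+a,g[1]+b,.076) for a,b in((.055,.055),(.055,-.055),(-.055,-.055),(-.055,.055))]
        px=[]
        for w in W:
            v=K@(O.T@(np.array(w)-e));px.append(v[:2]/v[2])
        H=cv2.getPerspectiveTransform(np.float32(px),np.float32([[0,0],[440,0],[440,440],[0,440]]))
        im=cv2.warpPerspective(p["frame"],H,(440,440),flags=cv2.INTER_CUBIC);ims.append(im)
        for k in("needle_tip","band_mid"):
            u,c=at(p,k)
            if u is not None:
                d=plane(p,u,.076)[:2]-g;print(n,k,round(c,2),"angle",np.degrees(np.arctan2(d[1],d[0])).round(1),"rad",np.hypot(*d).round(4))
    if tag and ims: cv2.imwrite(f"pics/{tag}.png",np.hstack([cv2.resize(i,(400,400)) for i in ims]))
E
python3 -c "from g import *; gauge('g0')"
```

```text
41.35655065920682 [0.5811 0.0378 0.0929] [ 0.3076 -6.0083 -2.1114] [-1.6146  0.0029  0.1075] 8.7167
scene needle_tip 0.46 angle 127.8 rad 0.0292
scene band_mid 0.59 angle 53.9 rad 0.0331
top needle_tip 0.54 angle 140.1 rad 0.03
```

View pics/g0.png

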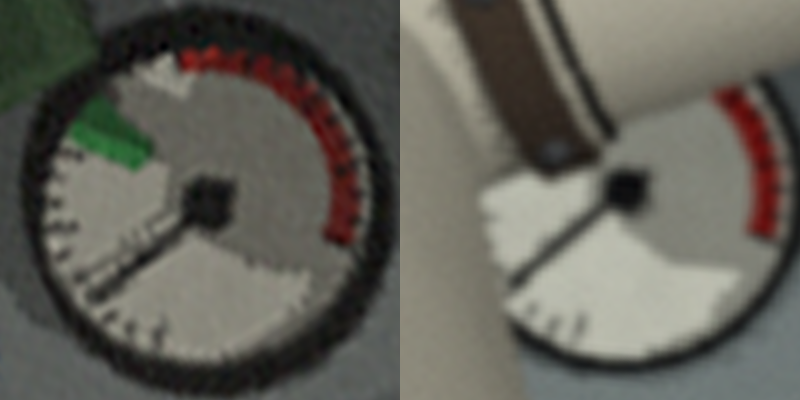

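Emit:
apply_moves --moves '[[[0.0005,0.0009,0],0],[[0,0,0],3],[[0,0,0],5],[[0,0,0],5],[[0,0,0],0]]'

```text
time_s: 9.53
tcp_pos: [0.5815, 0.0379, 0.0929]
ee_rot: [[0.742, -0.67, -0.0], [-0.67, -0.742, 0.001], [-0.001, -0.001, -1.0]]
wrist_force: [-0.5, -0.5, -3.7]
gripper_width: 0.547
gripper_force: 30.0
```

Emit:
apply_moves --moves '[[[0,0,0],7],[[0,0,0],7],[[0,0,0],7],[[0,0,0],7],[[0,0,0],7]]'

```text
time_s: 9.95
tcp_pos: [0.5825, 0.0385, 0.0933]
ee_rot: [[0.223, -0.975, 0.002], [-0.975, -0.223, 0.002], [-0.001, -0.003, -1.0]]
wrist_force: [1.1, 0.1, -4.0]
gripper_width: 0.546
gripper_force: 30.0
```

Emit:
apply_moves --moves '[[[0,0,0],7],[[0,0,0],7],[[0,0,0],7],[[0,0,0],7],[[0,0,0],7]]'

```text
time_s: 10.37
tcp_pos: [0.5836, 0.0384, 0.0938]
ee_rot: [[-0.376, -0.927, 0.005], [-0.927, 0.376, 0.002], [-0.004, -0.004, -1.0]]
wrist_force: [3.5, -0.7, -3.6]
gripper_width: 0.547
gripper_force: 30.0
```

```bash
python3 -c "from g import *; gauge('g1')"
```

```text
-41.719677853647184 [0.5836 0.0384 0.0938] [ 3.4972 -0.6884 -3.6345] [-0.1751 -0.8265  0.2459] 10.3667
scene needle_tip 0.73 angle 54.6 rad 0.0252
scene band_mid 0.75 angle 48.9 rad 0.0874
top needle_tip 0.45 angle 99.1 rad 0.0298
```

Emit:
apply_moves --moves '[[[0,0,0.0005],7],[[0,0,0.0005],7],[[0,0,0],7],[[0,0,0],7],[[0,0,0],7]]'

```text
time_s: 11.18
tcp_pos: [0.5843, 0.0377, 0.0939]
ee_rot: [[-0.839, -0.544, 0.007], [-0.544, 0.839, 0.001], [-0.006, -0.003, -1.0]]
wrist_force: [4.8, -0.5, -1.4]
gripper_width: 0.547
gripper_force: 30.0
```

Emit:
apply_moves --moves '[[[0,0,0],7],[[0,0,0],7],[[0,0,0],7],[[0,0,0],0],[[0,0,0],0]]'

```text
time_s: 11.6
tcp_pos: [0.5846, 0.037, 0.0939]
ee_rot: [[-0.977, -0.212, 0.007], [-0.212, 0.977, 0.0], [-0.007, -0.001, -1.0]]
wrist_force: [7.3, -1.8, -2.1]
gripper_width: 0.546
gripper_force: 30.0
```

```bash
python3 -c "from g import *; gauge('g2')"
```

```text
-97.41396335093944 [0.5846 0.037  0.0939] [ 7.3477 -1.7728 -2.0651] [-0.8726 -2.077  -0.0732] 11.6
scene needle_tip 0.63 angle 60.5 rad 0.0308
scene band_mid 0.39 angle 53.3 rad 0.0362
top needle_tip 0.29 angle -30.5 rad 0.0017
```

View pics/g2.png

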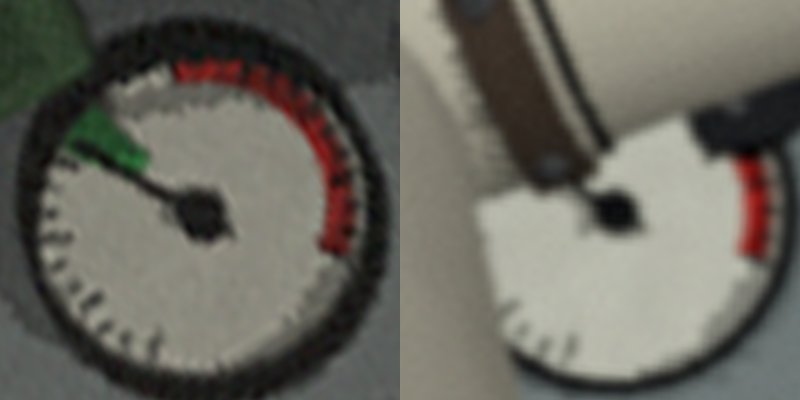

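Emit:
apply_moves --moves '[[[-0.0018,-0.001,0.0005],0],[[0,0,0.0005],5],[[0,0,0],5],[[0,0,0],4],[[0,0,0],0]]'

```text
time_s: 12.42
tcp_pos: [0.5847, 0.0365, 0.0925]
ee_rot: [[-0.999, 0.033, 0.003], [0.033, 0.999, -0.0], [-0.003, -0.0, -1.0]]
wrist_force: [2.9, -0.8, 1.9]
gripper_width: 0.546
gripper_force: 30.0
```

```bash
python3 -c "from g import *; gauge('g3')"
```

```text
-111.36068819009654 [0.5847 0.0365 0.0925] [ 2.9101 -0.8019  1.894 ] [-0.3548 -1.0697  0.0031] 12.4167
scene needle_tip 0.58 angle 38.5 rad 0.037
scene band_mid 0.58 angle 53.9 rad 0.0277
top needle_tip 0.53 angle 27.2 rad 0.0187
```

View pics/g3.png

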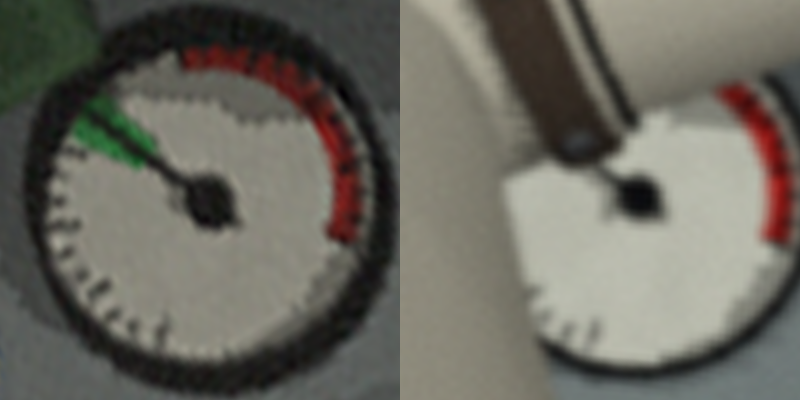

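Emit:
apply_moves --moves '[[[0,0,0.0005],0],[[0,0,0.0005],0],[[0,0,0.0005],0],[[0,0,0],0]]'

```text
time_s: 13.15
tcp_pos: [0.5847, 0.0365, 0.0907]
ee_rot: [[-0.999, 0.033, 0.003], [0.033, 0.999, 0.0], [-0.003, 0.0, -1.0]]
wrist_force: [4.3, -2.1, 5.1]
gripper_width: 0.545
gripper_force: 30.0
```

Emit:
apply_moves --moves '[[[0,0,0.0005],0],[[0,0,0.0005],0],[[0,0,0],0]]'

```text
time_s: 13.4
tcp_pos: [0.5848, 0.0365, 0.0904]
ee_rot: [[-0.999, 0.033, 0.003], [0.033, 0.999, -0.0], [-0.003, 0.0, -1.0]]
wrist_force: [3.8, -1.5, 7.6]
gripper_width: 0.545
gripper_force: 30.0
```

Emit:
apply_moves --moves '[[[0,0,0],1],[[0,0,0],1],[[0,0,0],1],[[0,0,0],0]]'

```text
time_s: 13.73
tcp_pos: [0.5847, 0.0365, 0.0904]
ee_rot: [[-0.996, 0.085, 0.003], [0.085, 0.996, -0.0], [-0.003, -0.0, -1.0]]
wrist_force: [3.0, -1.8, 7.1]
gripper_width: 0.544
gripper_force: 30.0
```

```bash
python3 -c "
from station import r
q=r.sense();print(q['tcp_pos'],q['wrist_force'],q['moment'],q['joints'][5])"
```

```text
[0.58470902 0.03646445 0.09040678] [ 3.04350785 -1.82210574  7.08163761] [-0.68014776 -1.07777741  0.1957455 ] -114.35614762102496
```

Emit:
apply_moves --moves '[[[0,0,0],1],[[0,0,0],1],[[0,0,0],0]]'

```text
time_s: 13.98
tcp_pos: [0.5847, 0.0364, 0.0904]
ee_rot: [[-0.993, 0.119, 0.003], [0.119, 0.993, -0.0], [-0.003, -0.0, -1.0]]
wrist_force: [3.8, -2.4, 8.1]
gripper_width: 0.539
gripper_force: 30.0
```

Emit:
apply_moves --moves '[[[0,0,0],1],[[0,0,0],0.5],[[0,0,0],0]]'

```text
time_s: 14.23
tcp_pos: [0.5847, 0.0364, 0.0902]
ee_rot: [[-0.989, 0.145, 0.003], [0.145, 0.989, -0.0], [-0.003, -0.0, -1.0]]
wrist_force: [3.5, -2.7, 6.9]
gripper_width: 0.544
gripper_force: 30.0
```

Emit:
apply_moves --moves '[[[0,0,0.0005],0],[[0,0,0],1],[[0,0,0],0]]'

```text
time_s: 14.48
tcp_pos: [0.5847, 0.0363, 0.0891]
ee_rot: [[-0.987, 0.163, 0.003], [0.163, 0.987, -0.0], [-0.003, 0.0, -1.0]]
wrist_force: [5.4, -3.4, 3.6]
gripper_width: 0.544
gripper_force: 30.0
```

Emit:
apply_moves --moves '[[[0,0,0],1],[[0,0,0],0.5],[[0,0,0],0]]'

```text
time_s: 14.73
tcp_pos: [0.5846, 0.0363, 0.0888]
ee_rot: [[-0.982, 0.189, 0.002], [0.189, 0.982, -0.0], [-0.002, 0.0, -1.0]]
wrist_force: [6.2, -2.6, 2.2]
gripper_width: 0.543
gripper_force: 30.0
```

It has dropped into the notch, so I'll ease the twist back and press it home gently.

Emit:
apply_moves --moves '[[[0,0,0],-1],[[0,0,0.001],0],[[0,0,0.0005],0],[[0,0,0],0]]'

```text
time_s: 15.07
tcp_pos: [0.5847, 0.0363, 0.0875]
ee_rot: [[-0.985, 0.172, 0.003], [0.172, 0.985, -0.0], [-0.003, 0.0, -1.0]]
wrist_force: [5.2, -2.7, 4.1]
gripper_width: 0.542
gripper_force: 30.0
```

Emit:
apply_moves --moves '[[[0,0,0.0005],0],[[0,0,0.0005],0],[[0,0,0.0005],0],[[0,0,0],0]]'

```text
time_s: 15.4
tcp_pos: [0.5847, 0.0363, 0.0862]
ee_rot: [[-0.985, 0.172, 0.003], [0.172, 0.985, -0.0], [-0.003, 0.0, -1.0]]
wrist_force: [5.2, -2.6, 5.2]
gripper_width: 0.548
gripper_force: 30.0
```

Emit:
apply_moves --moves '[[[0,0,0.0005],0],[[0,0,0.0005],0],[[0,0,0],0]]'

```text
time_s: 15.65
tcp_pos: [0.5847, 0.0363, 0.0858]
ee_rot: [[-0.985, 0.172, 0.003], [0.172, 0.985, -0.0], [-0.003, 0.0, -1.0]]
wrist_force: [4.0, -2.6, 7.6]
gripper_width: 0.545
gripper_force: 30.0
```

Emit:
apply_moves --moves '[[[0,0,0.0005],0],[[0,0,0.0005],0],[[0,0,0],0]]'

```text
time_s: 15.9
tcp_pos: [0.5848, 0.0363, 0.0857]
ee_rot: [[-0.985, 0.172, 0.003], [0.172, 0.985, -0.0], [-0.003, 0.0, -1.0]]
wrist_force: [2.6, -3.1, 12.2]
gripper_width: 0.546
gripper_force: 30.0
```

Emit:
apply_moves --moves '[[[0,0,-0.001],0],[[0,0,0],0]]'

```text
time_s: 16.07
tcp_pos: [0.5847, 0.0363, 0.0858]
ee_rot: [[-0.985, 0.172, 0.003], [0.172, 0.985, -0.0], [-0.003, 0.0, -1.0]]
wrist_force: [3.8, -2.7, 7.2]
gripper_width: 0.544
gripper_force: 30.0
```

Emit:
apply_moves --moves '[[[0,0,0],0],[[0,0,0],0],[[0,0,0],0],[[0,0,0],0],[[0,0,0],0]]' --hand 0.087

```text
time_s: 16.48
tcp_pos: [0.5823, 0.0365, 0.0833]
ee_rot: [[-0.985, 0.173, -0.003], [0.173, 0.985, -0.0], [0.003, -0.001, -1.0]]
wrist_force: [0.6, 0.5, 0.2]
gripper_width: 0.842
gripper_force: 0.0
```

Emit:
apply_moves --moves '[[[0,0,0],0],[[0,0,0],0],[[0,0,0],0],[[0,0,-0.02],0],[[0,0,-0.03],0]]'

```text
time_s: 16.9
tcp_pos: [0.5811, 0.036, 0.1316]
ee_rot: [[-0.985, 0.174, -0.008], [0.174, 0.985, -0.002], [0.008, -0.003, -1.0]]
wrist_force: [0.8, -0.2, 1.0]
gripper_width: 0.999
gripper_force: 0.0
```

Emit:
apply_moves --moves '[[[0,0,-0.04],0],[[0,0,-0.04],0],[[0,0,-0.03],0],[[0,-0.04,0],0],[[0,-0.04,0],0]]'

```text
time_s: 17.32
tcp_pos: [0.5709, -0.0414, 0.247]
ee_rot: [[-0.986, 0.169, 0.006], [0.169, 0.986, 0.001], [-0.006, 0.002, -1.0]]
wrist_force: [-0.4, -1.0, -0.5]
gripper_width: 1.001
gripper_force: 0.0
```

Emit:
apply_moves --moves '[[[0,-0.04,0],0],[[0,-0.04,0],0],[[0,-0.04,0],0],[[0,-0.04,0],0],[[0,0,0],0]]'

```text
time_s: 17.73
tcp_pos: [0.5401, -0.2052, 0.2442]
ee_rot: [[-0.984, 0.18, -0.001], [0.18, 0.984, -0.001], [0.001, -0.001, -1.0]]
wrist_force: [0.6, 0.7, 0.4]
gripper_width: 1.001
gripper_force: 0.0
```

Run:
```python
from g import *
gauge('g4')
a=cv2.imread("pics/g4.png")
s=imaging.capture("scene")["frame"];t=imaging.capture("top")["frame"]
b=np.hstack([cv2.resize(s[150:270,230:390],(400,300)),cv2.resize(t[190:370,130:370],(400,300))])
a=cv2.resize(a,(600,300)) if a.shape[1]==800 else cv2.resize(a,(300,300))
a=cv2.copyMakeBorder(a,0,0,0,800-a.shape[1],cv2.BORDER_CONSTANT)
cv2.imwrite("pics/end.png",np.vstack([a,b]))
for n in("scene","top"):
    p=imaging.capture(n);print(n,at(p,"knob_top"),at(p,"spindle"))
```

```text
-95.65272026631065 [ 0.5401 -0.2052  0.2442] [0.641  0.7298 0.3667] [ 0.0077 -0.0632  0.0115] 17.7333
scene needle_tip 0.39 angle 29.7 rad 0.0392
scene band_mid 0.5 angle 64.7 rad 0.03
top needle_tip 0.61 angle 44.4 rad 0.0318
top band_mid 0.48 angle 54.2 rad 0.0346
scene ([0.4821, 0.4681], 0.6) ([0.4845, 0.5057], 0.88)
top ([0.5364, 0.5676], 0.63) ([0.5289, 0.5679], 0.94)
```

View pics/end.png

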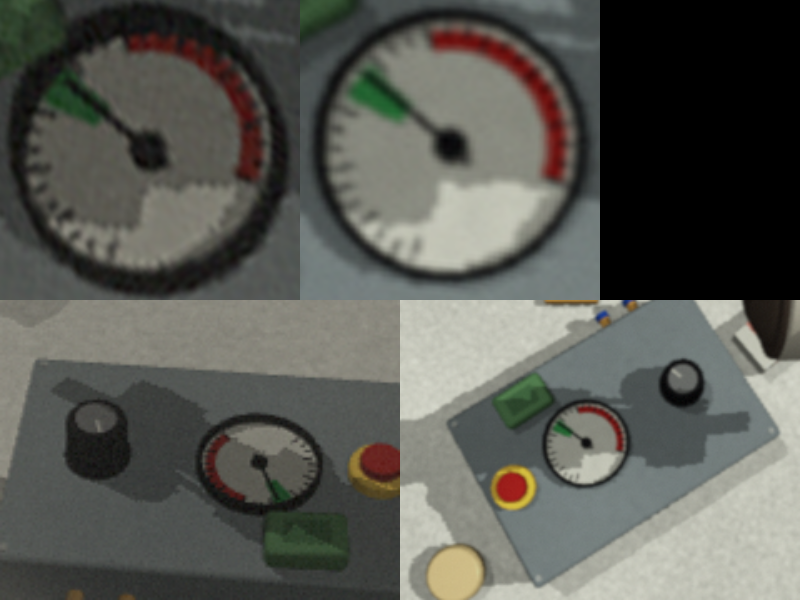

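Run:
```python
from h import *
for n in("top","scene"):
  p=imaging.capture(n);K=np.array(p["intrinsics"]);O=np.array(p["orientation"]);e=np.array(p["eye"])
  for z in (.074,.078):
    g=plane(p,at(p,"gauge_center")[0],z)
    W=[(g[0]+a,g[1]+b,z) for a,b in((.055,.055),(.055,-.055),(-.055,-.055),(-.055,.055))]
    px=[]
    for w in W:
        v=K@(O.T@(np.array(w)-e));px.append(v[:2]/v[2])
    H=cv2.getPerspectiveTransform(np.float32(px),np.float32([[0,0],[880,0],[880,880],[0,880]]))
    im=cv2.warpPerspective(p["frame"],H,(880,880),flags=cv2.INTER_CUBIC).astype(int)
    # hub: dark blob near the centre
    sub=im[340:540,340:540].sum(2);d=np.argwhere(sub<sub.min()+60);c=d.mean(0)+340
    yy,xx=np.mgrid[:880,:880];R=np.hypot(xx-c[1],yy-c[0])/8;A=np.degrees(np.arctan2(c[0]-yy,xx-c[1]))%360
    m=(im[...,1]>im[...,2]+18)&(im[...,1]>im[...,0]+12)&(R>20)&(R<40)&(A>110)&(A<175)
    a=A[m];print(n,z,"hub",c,"band edges",np.percentile(a,[1,3,97,99]).round(1))
    for r0 in(20,26,32):
        bins=[im[(abs(R-r0)<3)&(abs(A-t)<.7)].sum(1).mean() for t in range(115,170)]
        print("  needle at R",r0,115+int(np.argmin(bins)),int(min(bins)))
```

```text
top 0.074 hub [455.9703921  461.63110163] band edges [134.3 135.1 156.5 157.4]
  needle at R 20 140 152
  needle at R 26 140 98
  needle at R 32 140 98
top 0.078 hub [455.86722327 461.53191489] band edges [134.3 135.1 156.5 157.4]
  needle at R 20 140 150
  needle at R 26 140 99
  needle at R 32 140 97
scene 0.074 hub [489.40265036 446.33970438] band edges [134.  134.6 154.4 154.7]
  needle at R 20 138 76
  needle at R 26 139 69
  needle at R 32 139 61
scene 0.078 hub [489.23421222 446.38006431] band edges [134.  134.6 154.4 154.7]
  needle at R 20 138 76
  needle at R 26 139 68
  needle at R 32 139 61
```

```bash
python3 -c "from station import r; print(r.finish_job())"
```

```text
the job is handed in; nothing more can be done
None
```

The job is handed in, with no verdict returned: the knob was pulled up, turned about 160° clockwise and pushed home into a notch, then let go. The needle stands about 5° past the middle of the green band (limit 10°), and I measured only light forces and did not touch the button, soaps, carton or die.

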